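# Mount a lacquer plaque in the engraver's spring vice

### The arm

A 7-joint arm with a two-finger parallel gripper is mounted at the origin on the work surface. World frame = base frame: x ahead of the robot, y to its left, z up, the work surface at z = 0. Lengths are in m, angles in rad, forces in N, time in s.
With the tool pointing down it reaches from about 0.4 to 0.75 m from the base axis. Payload 19.5 kg.
Tool frame: the origin (TCP) lies at the very end of the fingers, on their centre line; the grasp point (between the pads) lies 19 mm behind it (manip.grasp_offset is the distance from the TCP to the grasp point, in m); z points along the fingers, y is the line along which they close (so a half turn about z gives the same grasp; the last joint's range is limited). The gripper opens to 85 mm and grips with 20 to 120 N. Pads are 22 mm wide; open, the fingers measure 114 mm over their backs; the gripper's body (76 mm by 85 mm) begins 54 mm behind the grasp point. The pads swing forward as they close: fully open they stand 13 mm farther back than shut.
Start: joints at [-1.188, 0.707, -0.028, 1.485, 0.022, 0.951, -0.075], TCP at [0.237, 0.524, 0.231] pointing down, gripper open.
Joint ranges: [-2.71, 2.71], [-0.32, 2.16], [-1.57, 1.52], [0, 2.45], [-1.46, 4.6], [0, 2.02], [-2.83, 2.83]. Speed limits (rad/s): [1.89, 1.89, 2.57, 2.57, 3.01, 3.01, 3.01].

### API

Orientations are given as [roll, pitch, yaw] about the fixed x, y, z axes, in that order (R = Rz(yaw) Ry(pitch) Rx(roll)).
In Python, from cell import manip gives the robot as it stands.
- The arm moves only by the shell command python3 -m inch 'ROWS'. ROWS is JSON, a list of rows, each an object of numbers: "dx", "dy", "dz": the shift along the tool's x, y, z in cm; "rx", "ry", "rz": the turn, a rotation vector about the tool's x, y, z in rad; "fingers": the finger opening in cm, from 0 to 8.54. A call has 1 to 12 rows; each row is the pose to reach, as a shift and turn from the pose commanded when the call began, along the tool's axes at that moment; what a row does not reach only later rows make up. A row lasts 1/10 s, in which the tool goes at most 50 mm and 8.59 degrees, less where a joint would pass 70% of its speed; a pose out of reach is approached as far as the arm can. A call with a gripper value outside its range is refused whole. The fingers move at their own pace and stop on an object; the grip force is fixed at half the most. Time passes only in rows, so rows that repeat a pose let the fingers close. It gives the time, the measured TCP pose, the force, the opening and the grip force at its end, in the units of the state.
- manip.get_obs(): the state, without advancing time (a new reading comes with each control period).
- manip.snapshot(name): name is "scene" or "side" or "wrist"; returns a dict with "color" (384x512x3 uint8, blue, green, red), "fov_y" (degrees; the focal length in pixels is half the picture's height over the tangent of half this angle, whatever the lens; pixels are square), "cx", "cy" (the principal point, pixels), "D" ([k1, k2, p1, p2, k3] as OpenCV has them; the pictures are not rectified), "R" (3x3) and "t" (3): a world point X has camera coordinates R X + t. Camera axes: x right, y down, z forward; pixel columns grow to the right and rows downward; lengths in m; the calibration is good to about 2 mm. A picture is of the moment at which its call begins. There is no depth.
- manip.job_done(): hands the job in; it is judged then, once.
The state is a dict: "time_s": time; "joint_positions": joint angles; "joint_velocities": joint speeds; "tau": joint torques, N m; "tcp_pos": TCP position; "ee_rot": TCP orientation; "contact_force": force on the tool from outside, world axes, zero at the start; "torque": the same for the moment, N m; "finger_gap": finger opening in m; "finger_force": force on a finger pad.
Only numpy, scipy, OpenCV 4.12 (cv2) and the standard library are available. Lean on these libraries where they do the work, as an engineer would, in place of code of your own. Each camera call takes 0.05 s, during which the arm holds its last target. There are 200 camera calls.

### The job

Take the square-cornered plaque off the sloping drying rack and mount it in the spring vice for engraving, decorated face up: push one end into the groove of one sprung jaw with the other end still raised, lower that other end inside the opposite jaw, and let go so that the springs hold it level and centred, gripped over its whole width in both grooves. Leave the other two plaques and everything else on the bench where they are.

Things in the scene. Friction and masses are not known exactly. Their poses are not given: they have to be found in the camera images.
- square_plaque: flat black-lacquered board with square ends, 120 mm long (x) x 52 wide (y) x 10 thick (z), about 80 g; decorated face (gold border line, three red discs) at z = +10 mm. Origin: centre of its underside. Starts on one of the rack's three places, tipped 30 deg: its +x end is the upper one, nearer the robot; its face looks up and away from the robot
- round_plaque: plaque of the same length, width, thickness, colour and slope but with half-round ends; also on the rack. Origin: centre of its underside
- pointed_plaque: plaque of the same length, width, thickness, colour and slope but with pointed ends; also on the rack. Origin: centre of its underside
- rack: fixed wooden drying rack, 360 mm wide (y), 150 deep, 100 high, slopes up 30 deg towards its +x, the back, which is turned to the robot. Places at y = -115, 0, 115 mm: plaque on two battens (outer faces 37 mm apart, 18 deep, open beside and beneath), lower end on a ledge 6 mm above the battens. Origin: on the table under the middle place's centre; plaque underside centres are 62 mm up
- vice: engraver's spring vice, fixed: grey round foot 144 mm across, beam 244 mm long (x; top 34 mm up, 40 wide), two 8 mm rods along x (46 mm up, at y = -14 and 14), two aluminium jaws on the rods facing each other, each sprung inwards. Origin: on the table under its middle; x along the rods, -x end (near jaw) towards the robot. End blocks at x = -114, 114 are 58 mm high
- jaw_near (a joint): opening in m of the jaw at the vice's -x end: 0 = rest (inner stop), grows as it is pushed outward (vice -x), outer stop 0.034. Spring: 2 N at 0, 3.6 N at 0.008, 7 N at 0.025. With the plaque mounted both jaws stand at 0.008; for the second end to pass the other jaw's lip the first jaw must be held at 0.022 or more
- jaw_far (a joint): the same for the jaw at the vice's +x end; grows towards the vice's +x; equal spring
- near_groove (a point): middle of the near jaw's groove floor, 70 mm up, vice x = -52 mm at rest; moves with the jaw. Jaw: 70 mm long (y), top 84 mm up, flat, square-edged. Groove: floor 11 mm high; top flank flares 35 deg over the lip's 6 mm to 79.7 mm up; flat lower side 64.5 mm up, 6 deep, with a 40 mm wide rest tongue reaching 14 mm from the floor. Lips are 92 mm apart at rest
- far_groove (a point): middle of the far jaw's groove floor, 70 mm up, at x = +52 mm of the vice at rest; moves with the jaw, which mirrors the near one
- brush: loose brush 170 mm long lying beside the vice; bystander; origin under its middle
- pigment_pot: loose white jar with lid, 44 mm across, 48 high, beside the vice; bystander; origin under its centre
- rub_stone: loose dark rounded stone 75 x 40 x 20 mm beside the vice; bystander; origin under its centre
- bowl: loose black bowl 110 mm across, 50 high, on the robot's side of the rack; bystander; origin under its centre
- cup: loose dark red cup 66 mm across, 60 high, on the robot's side of the rack; bystander; origin under its centre
- whetstone: loose grey whetstone 50 x 110 x 22 mm beyond the rack; bystander; origin under its centre
Mind the look-alikes: they are no part of the job. Leave any green or pink look-alike of the square_plaque alone.

How it is judged:
On the way:
1. one end of the square plaque pushes a jaw back more than 12 mm while its other end is still raised (board tipped more than 0.12 rad) (value of joint any of jaw_near, jaw_far above 0.012 m and contact force between square_plaque and vice above 0.5 N and angle between square_plaque's own z axis and vertical above 0.12 rad), for 0.1 s.
At the end, for the whole second after the job is handed in: The square plaque lies released and still in both grooves, face up: centred between the jaws within 4 mm, both jaws 4 to 12 mm open, within 9 mm of the middle along the jaws, underside 62 to 68 mm above the table, level within 0.05 rad, square within 0.06 rad (x of square_plaque in the frame of vice between -0.004 and 0.004 m and y of square_plaque in the frame of vice between -0.009 and 0.009 m and z of square_plaque in the frame of vice between 0.062 and 0.068 m and angle between square_plaque's own z axis and vertical below 0.05 rad and angle between the x axis of square_plaque and the x axis of vice, either way round below 0.06 rad and value of joint jaw_near between 0.004 and 0.012 m and value of joint jaw_far between 0.004 and 0.012 m and linear speed of square_plaque below 0.01 m/s and contact force between square_plaque and the fingers below 0.05 N); the robot touches nothing.
It fails at once if another plaque is shifted by more than 20 mm (distance of any of round_plaque, pointed_plaque from where it was at the start of the episode above 0.02 m).
It fails at once if something else on the bench is shifted by more than 30 mm (distance of any of brush, pigment_pot, rub_stone, bowl, cup, whetstone from where it was at the start of the episode above 0.03 m).
It also fails if it takes over 50 s, if anything falls off the work surface, if the arm or the gripper's body presses on something with over 40 N, if the wrist force passes 120 N, or if a joint passes its speed limit or range.

## Working session

There is one attempt and no reset: what is moved stays moved. The work goes in short steps, Python scripts to look and compute and a shell command to move; the robot and the scene stay as the last step left them, time stands still between calls to the robot, and variables do not carry over. Pictures are saved under pics/ and viewed, at most 12 in all, crops included, and the job is handed in when it is done.

```bash
ls; mkdir -p pics; python3 - <<'E'
from cell import manip
import cv2,pickle
s={}
for n in ("scene","side","wrist"):
    s[n]=manip.snapshot(n); cv2.imwrite(f"pics/{n}0.png",s[n]["color"])
    print(n,s[n]["fov_y"],s[n]["cx"],s[n]["cy"],s[n]["D"],(-s[n]["R"].T@s[n]["t"]).round(3))
pickle.dump(s,open("s0.pkl","wb"))
o=manip.get_obs();print(o["time_s"],o["tcp_pos"],o["ee_rot"],o["contact_force"],manip.grasp_offset)
E
```

```text
pics
scene 43.575290553218515 260.32570784944875 196.47946725581946 [0.04322775 0.         0.         0.         0.        ] [1.296 0.119 1.128]
side 50.10811646147571 263.63649494782146 192.14678432537787 [-0.11205252  0.          0.          0.          0.        ] [ 0.484 -0.965  0.674]
wrist 66.11255627502824 261.6510789057674 192.8663613209878 [-0.03178315  0.          0.          0.          0.        ] [0.16  0.558 0.372]
0.15 [0.23688639 0.52372648 0.23092919] [-3.14074312e+00  1.06317750e-05  2.71677567e+00] [0.77552572 0.50718714 0.42196844] 0.0187
```

View pics/scene0.png

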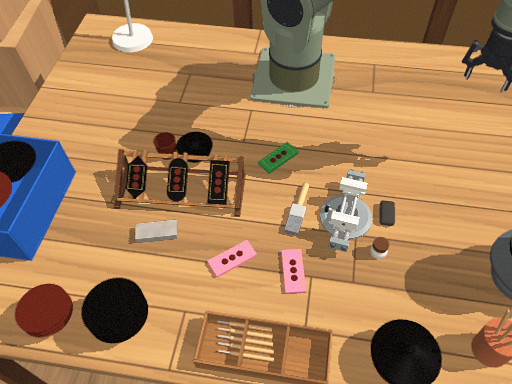

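View pics/side0.png

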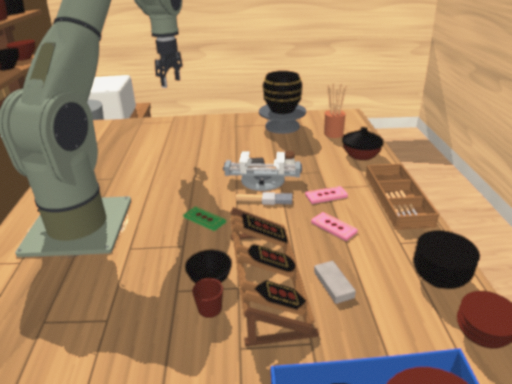

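The scene view shows the square plaque on the rack at about (219,182) and the vice at about (346,212). In the side view they are at (265,227) and (262,172). I'll turn these into positions.

```bash
cat > h.py <<'E'
import numpy as np,cv2,pickle
from scipy.spatial.transform import Rotation as Ro
def K(s):
    f=s["color"].shape[0]/2/np.tan(np.radians(s["fov_y"])/2); return np.array([[f,0,s["cx"]],[0,f,s["cy"]],[0,0,1]])
def ray(s,px):
    u=cv2.undistortPoints(np.array(px,float).reshape(-1,1,2),K(s),np.array(s["D"]))[:,0]
    d=np.c_[u,np.ones(len(u))]@s["R"]; return -s["R"].T@s["t"],d
def onz(s,px,z):
    c,d=ray(s,px); return c+d*((z-c[2])/d[:,2])[:,None]
def proj(s,X):
    return cv2.projectPoints(np.array(X,float).reshape(-1,3),cv2.Rodrigues(s["R"])[0],s["t"],K(s),np.array(s["D"]))[0][:,0]
def reds(s,box=None,amin=8):
    h=cv2.cvtColor(s["color"],cv2.COLOR_BGR2HSV)
    m=((h[...,0]<10)|(h[...,0]>170))&(h[...,1]>150)&(h[...,2]>60)
    n,l,st,c=cv2.connectedComponentsWithStats(m.astype(np.uint8))
    return [(c[i].round(1),st[i,4]) for i in range(1,n) if st[i,4]>=amin and (box is None or (box[0]<c[i][0]<box[2] and box[1]<c[i][1]<box[3]))]
E
python3 - <<'E'
from h import *
s=pickle.load(open("s0.pkl","rb"))
print(reds(s["scene"],(120,150,240,215)));print(reds(s["side"],(230,200,320,310)))
a=s["scene"];print(onz(a,[[219,182],[178,180],[136,178]],.0707).round(3))
print("vice",onz(a,[[355,180],[340,240],[346,212]],.07).round(3))
print("bystanders",onz(a,[[388,212],[380,247],[297,210],[195,145]],.02).round(3))
img=cv2.resize(a["color"][140:260,110:410],None,fx=2.6,fy=2.6,interpolation=cv2.INTER_CUBIC);cv2.imwrite("pics/crop1.png",img)
E
```

```text
[(array([136.2, 168.7]), np.int32(36)), (array([177. , 171.2]), np.int32(35)), (array([218.2, 173.6]), np.int32(35)), (array([135.7, 176.5]), np.int32(34)), (array([176.4, 179.1]), np.int32(34)), (array([217.8, 181.6]), np.int32(33)), (array([134.9, 184.5]), np.int32(36)), (array([175.9, 186.9]), np.int32(35)), (array([217.1, 189.5]), np.int32(35))]
[(array([257.5, 223.3]), np.int32(24)), (array([265. , 226.1]), np.int32(22)), (array([273.1, 228.9]), np.int32(19)), (array([268.6, 254.7]), np.int32(59)), (array([281., 259.]), np.int32(29)), (array([273. , 290.1]), np.int32(38)), (array([286.4, 294.1]), np.int32(75))]
[[ 0.534 -0.141  0.071]
 [ 0.544 -0.254  0.071]
 [ 0.555 -0.371  0.071]]
vice [[0.471 0.227 0.07 ]
 [0.666 0.2   0.07 ]
 [0.579 0.21  0.07 ]]
bystanders [[ 0.528  0.327  0.02 ]
 [ 0.641  0.307  0.02 ]
 [ 0.56   0.08   0.02 ]
 [ 0.37  -0.256  0.02 ]]
```

View pics/crop1.png

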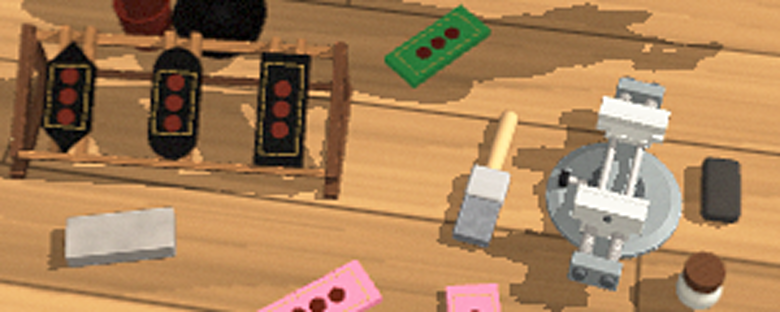

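The crop shows the square plaque rightmost on the rack, at about (281,110) in the crop, with the rack's end frame close beside it. The vice jaws are at about (635,120) and (610,205). Next I'll triangulate.

```bash
cat >> h.py <<'E'
def tri(s1,p1,s2,p2):
    a,d=ray(s1,p1);b,e=ray(s2,p2);d=d[0];e=e[0]
    k=np.linalg.lstsq(np.c_[d,-e],b-a,rcond=None)[0];P,Q=a+k[0]*d,b+k[1]*e
    return (P+Q)/2,np.linalg.norm(P-Q)
def board(c,yaw,pitch):
    "rotation of plaque frame: x horizontal heading yaw, raised by pitch"
    return Ro.from_euler("ZY",[yaw,-pitch])
def tool(yaw,tilt):
    "tool with x heading along yaw, z down, then turned about plaque y: tilt>0 = tip towards +x heading"
    return Ro.from_euler("ZY",[yaw,-tilt])*Ro.from_euler("x",np.pi)
def move(o,pos,R,grasp=True):
    "rows shift for grasp point at pos; from the measured state"
    R0=Ro.from_euler("xyz",o["ee_rot"]); tcp=np.array(pos)+(R.apply([0,0,.0187]) if grasp else 0)
    d=R0.inv().apply(tcp-o["tcp_pos"])*100; r=(R0.inv()*R).as_rotvec()
    print("tcp",tcp.round(4),"d cm",d.round(2),"rot",r.round(3),"rows",max(np.linalg.norm(d)/5,np.degrees(np.linalg.norm(r))/8.59).round(1))
E
python3 - <<'E'
from h import *
from cell import manip
s=pickle.load(open("s0.pkl","rb"));a,b=s["scene"],s["side"]
P=[]
for p,q in (([218.2,173.6],[257.5,223.3]),([217.8,181.6],[265,226.1]),([217.1,189.5],[273.1,228.9])):
    X,e=tri(a,p,b,q);P.append(X);print(X.round(4),e.round(4))
v=P[0]-P[2];yaw=np.arctan2(v[1],v[0]);print("yaw",yaw,"pitch",np.degrees(np.arctan2(v[2],np.hypot(v[0],v[1]))))
r=onz(a,[[136.2,168.7],[177,171.2],[218.2,173.6],[134.9,184.5],[175.9,186.9],[217.1,189.5]],.0707)
w=r[2]-r[0];print("rack y dir yaw",np.arctan2(w[1],w[0])+np.pi/2, r[:3].round(3))
yaw=np.arctan2(w[1],w[0])+np.pi/2
n=Ro.from_euler("ZY",[yaw,-np.pi/6]).apply([0,0,1]);print("n",n)
move(manip.get_obs(),P[1]+n*.15,tool(yaw,np.radians(15)))
E
```

```text
[ 0.5141 -0.1461  0.0826] 0.0007
[ 0.5328 -0.1441  0.0712] 0.0012
[ 0.5526 -0.1429  0.0607] 0.0003
yaw -3.0590323945749445 pitch 29.56996129451902
rack y dir yaw 3.2179880249587223 [[ 0.523 -0.381  0.071]
 [ 0.515 -0.265  0.071]
 [ 0.506 -0.149  0.071]]
n [0.49854165 0.03816054 0.8660254 ]
tcp [ 0.6027 -0.1387  0.183 ] d cm [-60.64 -45.28   4.83] rot [ 0.065  0.256 -0.498] rows 15.2
```

```bash
python3 -m inch '[{"dx":-5,"dy":-3.7,"dz":0,"rx":0.01,"ry":0.03,"rz":-0.06,"fingers":6.6},{"dx":-10,"dy":-7.5,"dz":0,"rx":0.02,"ry":0.06,"rz":-0.12,"fingers":6.6},{"dx":-15,"dy":-11,"dz":0,"rx":0.03,"ry":0.09,"rz":-0.18,"fingers":6.6},{"dx":-20,"dy":-15,"dz":0,"rx":0.03,"ry":0.11,"rz":-0.24,"fingers":6.6},{"dx":-25,"dy":-18.5,"dz":0,"rx":0.04,"ry":0.14,"rz":-0.3,"fingers":6.6},{"dx":-30,"dy":-22.5,"dz":0,"rx":0.05,"ry":0.17,"rz":-0.36,"fingers":6.6},{"dx":-35,"dy":-26,"dz":0,"rx":0.05,"ry":0.2,"rz":-0.42,"fingers":6.6},{"dx":-40,"dy":-30,"dz":0,"rx":0.06,"ry":0.22,"rz":-0.48,"fingers":6.6},{"dx":-45,"dy":-33.5,"dz":0,"rx":0.065,"ry":0.256,"rz":-0.498,"fingers":6.6},{"dx":-50,"dy":-37.5,"dz":0,"rx":0.065,"ry":0.256,"rz":-0.498,"fingers":6.6},{"dx":-55,"dy":-41,"dz":0,"rx":0.065,"ry":0.256,"rz":-0.498,"fingers":6.6},{"dx":-60.6,"dy":-45.3,"dz":0,"rx":0.065,"ry":0.256,"rz":-0.498,"fingers":6.6}]'
python3 - <<'E'
from h import *
from cell import manip
move(manip.get_obs(),np.array([.5328,-.1441,.0712])+np.array([.4985,.038,.866])*.12,tool(-3.063,np.radians(15)))
E
```

```text
time_s: 1.35
tcp_pos: [0.5276, -0.0035, 0.2312]
ee_rot: [3.141, -0.262, -3.066]
contact_force: [1.5, 1.1, 0.1]
finger_gap: 0.0662
finger_force: 0.0
tcp [ 0.5878 -0.1399  0.1571] d cm [ -6.72 -14.06   5.87] rot [ 0.001  0.    -0.003] rows 3.3
```

```bash
python3 -m inch '[{"dx":-2,"dy":-4.5,"dz":0},{"dx":-4,"dy":-9,"dz":1},{"dx":-6.7,"dy":-13,"dz":3},{"dx":-6.7,"dy":-14,"dz":5.9},{"dx":-6.7,"dy":-14,"dz":5.9},{"dx":-6.7,"dy":-14,"dz":5.9}]'
python3 - <<'E'
from h import *
from cell import manip
s=manip.snapshot("wrist");pickle.dump(s,open("s1.pkl","wb"));cv2.imwrite("pics/w1.png",s["color"])
print(reds(s)); print(proj(s,[[.5141,-.1461,.0826],[.5328,-.1441,.0712],[.5526,-.1429,.0607]]))
E
```

```text
[(array([ 5.5, 80.8]), np.int32(507)), (array([285.1,  68.3]), np.int32(138)), (array([273.2,  80.7]), np.int32(135)), (array([261.1,  93.3]), np.int32(131)), (array([ 22. , 191.4]), np.int32(180)), (array([127.1, 191.2]), np.int32(197)), (array([ 31.1, 207.9]), np.int32(164)), (array([132.3, 207.8]), np.int32(172)), (array([ 39.3, 223.2]), np.int32(143)), (array([137.2, 223.4]), np.int32(152)), (array([213.6, 337.8]), np.int32(111)), (array([200.9, 346.5]), np.int32(109)), (array([317.6, 347.7]), np.int32(108))]
[[127.08459656 192.35694471]
 [132.85855809 208.83504798]
 [137.15287577 225.10792453]]schema error: expected keys dx, dy, dz, rx, ry, rz, fingers
```

View pics/w1.png

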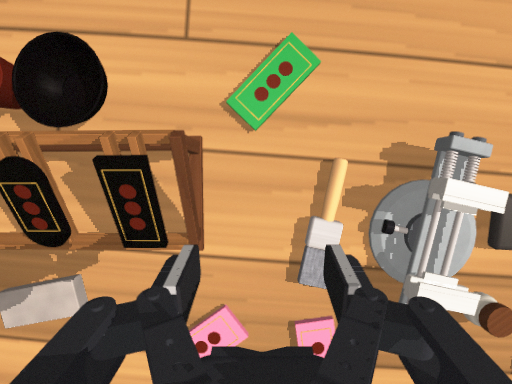

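The last move was refused because every row needs all the keys. The wrist picture is still useful. It shows the plaque discs at (132,208), within about 1 px of my prediction, and the vice at about (430,230).

```bash
python3 -m inch '[{"dx":-2,"dy":-4.5,"dz":0,"rx":0,"ry":0,"rz":0,"fingers":6.6},{"dx":-4,"dy":-9,"dz":1,"rx":0,"ry":0,"rz":0,"fingers":6.6},{"dx":-6.7,"dy":-13,"dz":3,"rx":0,"ry":0,"rz":0,"fingers":6.6},{"dx":-6.7,"dy":-14,"dz":5.9,"rx":0,"ry":0,"rz":0,"fingers":6.6},{"dx":-6.7,"dy":-14,"dz":5.9,"rx":0,"ry":0,"rz":0,"fingers":6.6},{"dx":-6.7,"dy":-14,"dz":5.9,"rx":0,"ry":0,"rz":0,"fingers":6.6}]'
python3 - <<'E'
from h import *
from cell import manip
s=manip.snapshot("wrist");pickle.dump(s,open("s2.pkl","wb"));cv2.imwrite("pics/w2.png",s["color"])
print(reds(s,(150,0,512,250))); print(proj(s,[[.5141,-.1461,.0826],[.5328,-.1441,.0712],[.5526,-.1429,.0607]]))
c=np.array([.5328,-.1441,.0712]);n=np.array([.4985,.038,.866])
move(manip.get_obs(),c+n*.03,tool(-3.063,np.radians(15)))
move(manip.get_obs(),c-n*.005,tool(-3.063,np.radians(15)))
E
```

```text
time_s: 2.0
tcp_pos: [0.5869, -0.1363, 0.1575]
ee_rot: [3.14, -0.262, -3.065]
contact_force: [0.1, -0.2, -0.2]
finger_gap: 0.0664
finger_force: 0.0
[(array([425. ,   1.6]), np.int32(50)), (array([410. ,  11.1]), np.int32(207)), (array([394.9,  26.7]), np.int32(210)), (array([255.1, 135.1]), np.int32(404)), (array([255.5, 159.8]), np.int32(351)), (array([255.8, 182.4]), np.int32(302))]
[[256.25631776 136.11634187]
 [257.18218199 160.80388136]
 [256.98951847 184.32033993]]
tcp [ 0.5429 -0.1433  0.0791] d cm [ 2.3  -0.41  8.81] rot [ 0.001  0.002 -0.001] rows 1.8
tcp [ 0.5255 -0.1447  0.0488] d cm [ 3.21 -0.41 12.18] rot [ 0.001  0.002 -0.001] rows 2.5
```

View pics/w2.png

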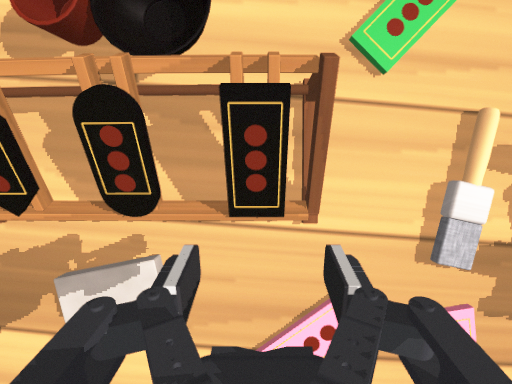

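The plaque discs are at (255,160), right between the fingers, with the rack end frame at about (312,150). That leaves little room on that side, so I'll narrow the opening to about 6.0 cm for the descent.

```bash
python3 -m inch '[{"dx":1,"dy":-0.55,"dz":4,"rx":0,"ry":0,"rz":0,"fingers":6.0},{"dx":2.3,"dy":-0.55,"dz":7,"rx":0,"ry":0,"rz":0,"fingers":6.0},{"dx":2.3,"dy":-0.55,"dz":8.8,"rx":0,"ry":0,"rz":0,"fingers":6.0},{"dx":2.8,"dy":-0.55,"dz":10.5,"rx":0,"ry":0,"rz":0,"fingers":6.0},{"dx":3.2,"dy":-0.55,"dz":12.2,"rx":0,"ry":0,"rz":0,"fingers":6.0},{"dx":3.2,"dy":-0.55,"dz":12.2,"rx":0,"ry":0,"rz":0,"fingers":6.0},{"dx":3.2,"dy":-0.55,"dz":12.2,"rx":0,"ry":0,"rz":0,"fingers":6.0}]'
```

```text
time_s: 2.75
tcp_pos: [0.5262, -0.1467, 0.0488]
ee_rot: [3.142, -0.26, -3.065]
contact_force: [-0.1, 0.1, 0.1]
finger_gap: 0.0599
finger_force: 0.0
```

```bash
python3 -m inch '[{"dx":0,"dy":0,"dz":0,"rx":0,"ry":0,"rz":0,"fingers":4.5},{"dx":0,"dy":0,"dz":0,"rx":0,"ry":0,"rz":0,"fingers":4.5},{"dx":0,"dy":0,"dz":0,"rx":0,"ry":0,"rz":0,"fingers":4.5},{"dx":0,"dy":0,"dz":0,"rx":0,"ry":0,"rz":0,"fingers":4.5},{"dx":0,"dy":0,"dz":0,"rx":0,"ry":0,"rz":0,"fingers":4.5}]'
python3 -m inch '[{"dx":-0.3,"dy":0,"dz":-1,"rx":0,"ry":0,"rz":0,"fingers":4.5},{"dx":-0.5,"dy":0,"dz":-2,"rx":0,"ry":0,"rz":0,"fingers":4.5},{"dx":-1,"dy":0,"dz":-4,"rx":0,"ry":0,"rz":0,"fingers":4.5},{"dx":-1.5,"dy":0,"dz":-7,"rx":0,"ry":0,"rz":0,"fingers":4.5},{"dx":-2,"dy":0,"dz":-11,"rx":0,"ry":0,"rz":0,"fingers":4.5},{"dx":-2,"dy":0,"dz":-15,"rx":0,"ry":0,"rz":0,"fingers":4.5},{"dx":-2,"dy":0,"dz":-15,"rx":0,"ry":0,"rz":0,"fingers":4.5}]'
python3 - <<'E'
from h import *
from cell import manip
s=manip.snapshot("wrist");cv2.imwrite("pics/w3.png",s["color"])
s={n:manip.snapshot(n) for n in("scene","side")};pickle.dump(s,open("s3.pkl","wb"))
o=manip.get_obs();print(reds(s["scene"],(120,120,300,260)));print(reds(s["side"],(200,120,320,300)))
g=o["tcp_pos"]-Ro.from_euler("xyz",o["ee_rot"]).apply([0,0,.0187])
print(g,proj(s["scene"],g),proj(s["side"],g))
E
```

```text
time_s: 3.25
tcp_pos: [0.5265, -0.1469, 0.049]
ee_rot: [3.141, -0.259, -3.065]
contact_force: [0.5, 1.5, 10.9]
finger_gap: 0.0511
finger_force: 62.1
time_s: 3.95
tcp_pos: [0.5857, -0.1425, 0.1923]
ee_rot: [-3.141, -0.253, -3.065]
contact_force: [0.4, -0.0, -2.4]
finger_gap: 0.0507
finger_force: 63.0
[(array([164.7, 142.2]), np.int32(355)), (array([283.2, 152.3]), np.int32(16)), (array([277.9, 156.1]), np.int32(15)), (array([165.9, 158.3]), np.int32(9)), (array([272.5, 159.7]), np.int32(14)), (array([208.7, 165.9]), np.int32(43)), (array([136.3, 168.6]), np.int32(34)), (array([177. , 171.2]), np.int32(35)), (array([208.1, 174.9]), np.int32(41)), (array([135.8, 176.6]), np.int32(33)), (array([176.3, 179.1]), np.int32(34)), (array([134.9, 184.5]), np.int32(36)), (array([176. , 186.9]), np.int32(36)), (array([238.9, 253. ]), np.int32(24)), (array([231.5, 257. ]), np.int32(26))]
[(array([280.8, 171.9]), np.int32(16)), (array([264.5, 253.3]), np.int32(29)), (array([272.8, 255.9]), np.int32(31)), (array([281., 259.]), np.int32(28)), (array([208. , 296.6]), np.int32(869)), (array([281.8, 292.7]), np.int32(115))]
[ 0.5876057  -0.14250051  0.20510457] [[208.92104614 166.3880657 ]] [[287.87371574 177.77624727]]
```

View pics/w3.png

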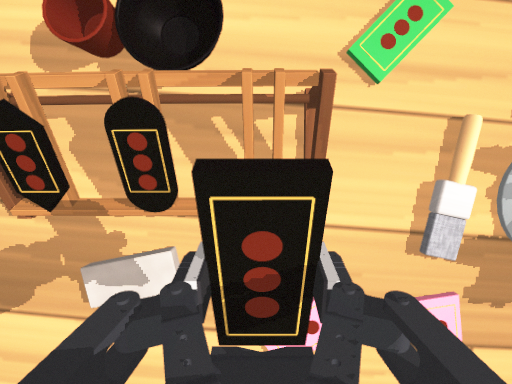

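The plaque is held squarely between the fingers, with its discs at (262,247), (262,279) and (262,307). I'll triangulate them to get its pose in the hand.

```bash
python3 - <<'E'
from h import *
from cell import manip
w=manip.snapshot("wrist");pickle.dump(w,open("w3.pkl","wb"));s=pickle.load(open("s3.pkl","rb"))
W=[c for c,a in reds(w,(240,235,285,325),100)];print(W)
o=manip.get_obs();R0=Ro.from_euler("xyz",o["ee_rot"]);g=o["tcp_pos"]-R0.apply([0,0,.0187]);print(g,o["tcp_pos"])
for c in W:
    for n,q in (("scene",[208.7,165.9]),("scene",[208.1,174.9]),("side",[280.8,171.9])):
        X,e=tri(w,c,s[n],q);print(c,n,q,"tool",(R0.inv().apply(X-g)*1000).round(1),round(e*1000,1))
# discs fitted by PnP-like least squares: line of three points spaced 22.7
from scipy.optimize import least_squares
f=lambda p:(proj(w,[[*(g+R0.apply(np.array([p[0],p[1],p[2]])+k*.0225*np.array([np.cos(p[3]),0,-np.sin(p[3])])))] for k in(1,0,-1)])-np.array(W)).ravel()
r=least_squares(f,[0,0,-.005,.26]);print(r.x,r.cost)
E
```

```text
[array([261.7, 245.9]), array([261.8, 279. ]), array([261.6, 306.9])]
[ 0.58737681 -0.14255234  0.20468273] [ 0.58253729 -0.14290971  0.18662335]
[261.7 245.9] scene [208.7, 165.9] tool [ 7.5 -1.7 13.7] 3.4
[261.7 245.9] scene [208.1, 174.9] tool [-6.6 -3.4 38.1] 6.8
[261.7 245.9] side [280.8, 171.9] tool [ 21.4  -0.1 -12.3] 1.9
[261.8 279. ] scene [208.7, 165.9] tool [-0.2 -0.  -3.7] 0.0
[261.8 279. ] scene [208.1, 174.9] tool [-15.4  -1.4  17.3] 2.8
[261.8 279. ] side [280.8, 171.9] tool [ 15.8  -0.2 -16.2] 11.7
[261.6 306.9] scene [208.7, 165.9] tool [ -5.7   1.1 -16.2] 2.5
[261.6 306.9] scene [208.1, 174.9] tool [-21.7  -0.    2.4] 0.3
[261.6 306.9] side [280.8, 171.9] tool [ 12.5  -0.9 -20.7] 22.4
[-4.90879435e-03 -8.44449210e-05  2.95555928e-03  2.41795519e-01] 0.007979951216810485
```

The plaque is centred in the hand: middle disc at tool (0,0,-4) mm, slope about 0.28 rad to the tool. Next I'll measure the vice from the earlier unobstructed views.

```bash
python3 - <<'E'
from h import *
a=pickle.load(open("s1.pkl","rb"))["color"][120:345,362:512];b=pickle.load(open("s3.pkl","rb"))["scene"]["color"][165:253,310:378]
A=cv2.resize(a,None,fx=2.6,fy=2.6,interpolation=cv2.INTER_CUBIC);B=cv2.resize(b,None,fx=6,fy=6,interpolation=cv2.INTER_CUBIC)
o=np.zeros((600,800,3),np.uint8);o[:A.shape[0],:A.shape[1]]=A;o[:B.shape[0],392:392+B.shape[1]]=B;cv2.imwrite("pics/v.png",o)
E
```

```text
(no output)
```

View pics/v.png

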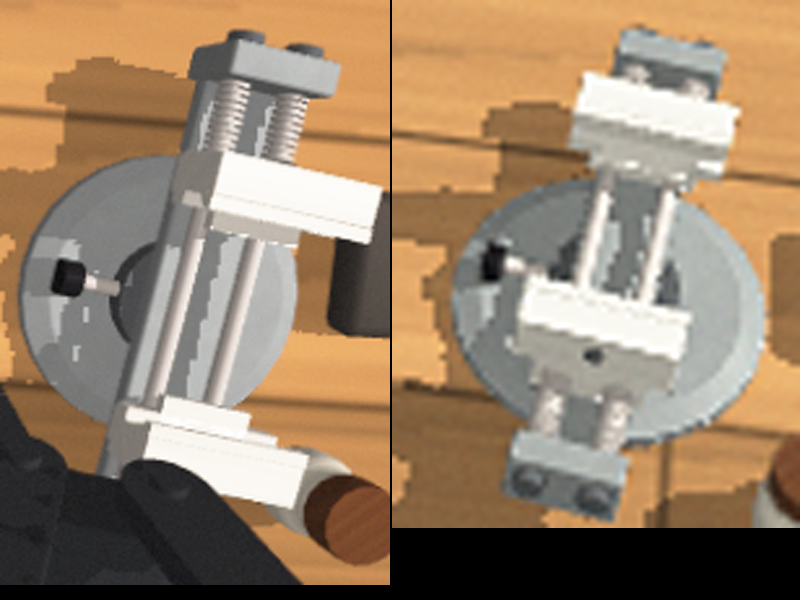

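In the left panel the near jaw's top spans (228,152) to (382,187) and (212,208) to (372,243). In the right panel the near jaw's top is (588,75), (738,107), (722,155), (575,118) and the far jaw's is (528,278), (690,312), (683,355), (520,318).

```bash
python3 - <<'E'
from h import *
a=pickle.load(open("s1.pkl","rb"));b=pickle.load(open("s3.pkl","rb"))["scene"]
A=lambda p:np.array(p)/2.6+[362,120]
B=lambda p:(np.array(p)-[392,0])/6+[310,165]
q=[[588,75],[738,107],[722,155],[575,118],[528,278],[690,312],[683,355],[520,318]]
X=onz(b,B(q)-.4,.084);print(X.round(4))
Y=onz(a,A([[228,152],[382,187],[372,243],[212,208],[148,423],[308,456],[295,507],[143,472]])-.4,.084);print(Y.round(4))
for Z in (X,Y):
    print("len",[np.linalg.norm(Z[i]-Z[j]).round(4) for i,j in((0,1),(3,2),(4,5),(7,6))],"depth",[np.linalg.norm(Z[i]-Z[j]).round(4) for i,j in((0,3),(1,2),(4,7),(5,6))])
    n=(Z[2]+Z[3])/2;f=(Z[4]+Z[5])/2;v=f-n;print("gap",np.linalg.norm(v).round(4),"yaw",np.arctan2(v[1],v[0]).round(4),"centre lips",((n+f)/2).round(4),"c all",Z.mean(0).round(4))
    for i,j in((0,1),(3,2),(4,5),(7,6)): d=Z[j]-Z[i];print(round(np.arctan2(d[1],d[0])-np.pi/2,3))
E
```

```text
[[0.4767 0.1913 0.084 ]
 [0.4848 0.2587 0.084 ]
 [0.5126 0.2527 0.084 ]
 [0.5019 0.1872 0.084 ]
 [0.591  0.1732 0.084 ]
 [0.5979 0.2426 0.084 ]
 [0.6201 0.2407 0.084 ]
 [0.6121 0.1714 0.084 ]]
[[0.4733 0.1898 0.084 ]
 [0.4824 0.2564 0.084 ]
 [0.5056 0.2552 0.084 ]
 [0.4964 0.1859 0.084 ]
 [0.587  0.1701 0.084 ]
 [0.5969 0.2404 0.084 ]
 [0.6193 0.238  0.084 ]
 [0.608  0.1706 0.084 ]]
len [np.float64(0.0679), np.float64(0.0664), np.float64(0.0698), np.float64(0.0698)] depth [np.float64(0.0255), np.float64(0.0284), np.float64(0.0211), np.float64(0.0222)]
gap 0.088 yaw -0.1372 centre lips [0.5509 0.2139 0.084 ] c all [0.5497 0.2147 0.084 ]
-0.12
-0.162
-0.099
-0.116
len [np.float64(0.0672), np.float64(0.07), np.float64(0.071), np.float64(0.0683)] depth [np.float64(0.0234), np.float64(0.0232), np.float64(0.021), np.float64(0.0226)]
gap 0.0922 yaw -0.1671 centre lips [0.5465 0.2129 0.084 ] c all [0.5461 0.2133 0.084 ]
-0.136
-0.133
-0.139
-0.166
```

```bash
cat >> h.py <<'E'
VC=np.array([.547,.213,0]);VY=-.137;B=.28;MID=np.array([.0012,0,.0011])
def viceplan(o,lead,zb,a,vc=VC,y=0):
    "lead: vice x of leading far corner (mm), zb: height of far bottom corner (mm), a: pitch"
    cx=lead-60*np.cos(a)-5*np.sin(a);cz=zb+60*np.sin(a)+5*np.cos(a)
    u=np.array([np.cos(VY),np.sin(VY),0]);v=np.array([-u[1],u[0],0])
    C=vc+u*cx/1000+v*y/1000+[0,0,cz/1000];R=tool(VY+np.pi,a-B)
    print("lead",lead,"zb",zb,"a",a,end=" ");move(o,C-R.apply(MID),R)
def where(o,vc=VC):
    R=Ro.from_euler("xyz",o["ee_rot"]);C=o["tcp_pos"]-R.apply([0,0,.0187])+R.apply(MID)-vc
    u=np.array([np.cos(VY),np.sin(VY),0]);z=R.apply([0,0,-1]);a=np.arctan2(z@u,z[2])+B
    cx=C@u*1000;cy=(C@[-u[1],u[0],0])*1000
    print("lead",round(cx+60*np.cos(a)+5*np.sin(a),1),"y",round(cy,1),"zb",round(C[2]*1000-60*np.sin(a)-5*np.cos(a),1),"a",round(a,3),"F",np.round(o["contact_force"],1),"t",o["time_s"],"gap",round(o["finger_gap"],4))
E
python3 - <<'E'
from h import *
from cell import manip
o=manip.get_obs();where(o);viceplan(o,41,125,.26);viceplan(o,41,90,.26)
E
```

```text
lead 141.3 y -347.0 zb 168.9 a 0.537 F [ 0.  -0.2 -1.3] t 4.15 gap 0.0512
lead 41 zb 125 a 0.26 tcp [0.5304 0.2153 0.1277] d cm [ 0.85 36.11  6.36] rot [-0.025 -0.282  0.212] rows 7.3
lead 41 zb 90 a 0.26 tcp [0.5304 0.2153 0.0927] d cm [-0.06 36.11  9.74] rot [-0.025 -0.282  0.212] rows 7.5
```

```bash
python3 -m inch '[{"dx":0,"dy":2,"dz":0,"rx":0,"ry":-0.03,"rz":0.02,"fingers":4.5},{"dx":0,"dy":6,"dz":0,"rx":-0.01,"ry":-0.06,"rz":0.05,"fingers":4.5},{"dx":0,"dy":10,"dz":0,"rx":-0.01,"ry":-0.1,"rz":0.08,"fingers":4.5},{"dx":0,"dy":14.5,"dz":0,"rx":-0.01,"ry":-0.15,"rz":0.11,"fingers":4.5},{"dx":0,"dy":19,"dz":0,"rx":-0.015,"ry":-0.2,"rz":0.14,"fingers":4.5},{"dx":0.2,"dy":23.5,"dz":0.5,"rx":-0.02,"ry":-0.24,"rz":0.17,"fingers":4.5},{"dx":0.4,"dy":28,"dz":2,"rx":-0.025,"ry":-0.27,"rz":0.2,"fingers":4.5},{"dx":0.6,"dy":32,"dz":3.5,"rx":-0.025,"ry":-0.282,"rz":0.212,"fingers":4.5},{"dx":0.8,"dy":35,"dz":5,"rx":-0.025,"ry":-0.282,"rz":0.212,"fingers":4.5},{"dx":0.85,"dy":36.1,"dz":6.4,"rx":-0.025,"ry":-0.282,"rz":0.212,"fingers":4.5},{"dx":0.85,"dy":36.1,"dz":6.4,"rx":-0.025,"ry":-0.282,"rz":0.212,"fingers":4.5},{"dx":0.85,"dy":36.1,"dz":6.4,"rx":-0.025,"ry":-0.282,"rz":0.212,"fingers":4.5}]'
python3 - <<'E'
from h import *
from cell import manip
s={n:manip.snapshot(n) for n in("scene","side","wrist")};pickle.dump(s,open("s4.pkl","wb"))
o=manip.get_obs();where(o);viceplan(o,41,90,.26);viceplan(o,41,65.5,.26)
a=s["scene"]["color"][150:260,300:400];b=s["side"]["color"][100:200,200:325]
A=cv2.resize(a,None,fx=4,fy=4,interpolation=cv2.INTER_CUBIC);B_=cv2.resize(b,None,fx=3.2,fy=3.2,interpolation=cv2.INTER_CUBIC)
p=np.zeros((440,800,3),np.uint8);p[:,:400]=A;p[:320,400:]=B_;cv2.imwrite("pics/h.png",p)
R=Ro.from_euler("xyz",o["ee_rot"]);C=o["tcp_pos"]-R.apply([0,0,.0187])+R.apply(MID)
x=R.apply([np.cos(B),0,-np.sin(B)]);n=R.apply([-np.sin(B),0,-np.cos(B)])
for k in(1,0,-1):
    X=C+.005*n+k*.0225*x;print({m:proj(s[m],X).round(1).tolist() for m in s})
for m,bx in(("scene",(310,150,390,260)),("side",(200,100,325,200)),("wrist",(200,200,320,330))):print(m,reds(s[m],bx))
E
```

```text
time_s: 5.35
tcp_pos: [0.5309, 0.2142, 0.1275]
ee_rot: [-3.14, 0.021, 3.004]
contact_force: [0.3, -0.4, -0.7]
finger_gap: 0.0508
finger_force: 62.9
lead 42.2 y -1.2 zb 125.6 a 0.258 F [0.2 0.4 0.1] t 5.5 gap 0.0508
lead 41 zb 90 a 0.26 tcp [0.5304 0.2153 0.0927] d cm [0.2  0.12 3.54] rot [-0.     0.002 -0.001] rows 0.7
lead 41 zb 65.5 a 0.26 tcp [0.5304 0.2153 0.0682] d cm [0.25 0.12 5.99] rot [-0.     0.002 -0.001] rows 1.2
{'scene': [[355.0, 171.2]], 'side': [[249.3, 136.1]], 'wrist': [[262.6, 246.6]]}
{'scene': [[353.1, 179.1]], 'side': [[256.3, 137.9]], 'wrist': [[262.5, 280.3]]}
{'scene': [[351.1, 187.0]], 'side': [[263.2, 139.7]], 'wrist': [[262.4, 308.2]]}
scene [(array([355.2, 172. ]), np.int32(37)), (array([353.3, 179.4]), np.int32(34)), (array([351.3, 187.4]), np.int32(32))]
side []
wrist [(array([261.7, 245.8]), np.int32(1011)), (array([261.6, 278.9]), np.int32(744)), (array([261.5, 306.9]), np.int32(573))]
```

View pics/h.png

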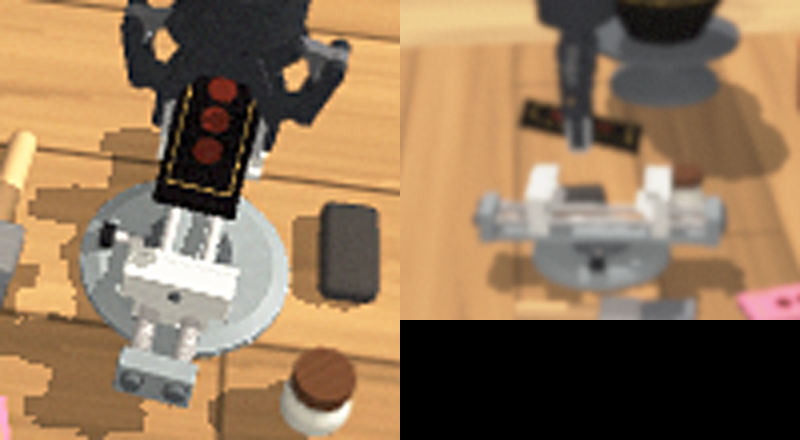

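The board hangs tipped and in line with the vice. In the side panel its far end, at (640,148), is just short of the far jaw. I'll lower it to groove height.

```bash
python3 -m inch '[{"dx":0.4,"dy":0.12,"dz":2,"rx":0,"ry":0,"rz":0,"fingers":4.5},{"dx":0.45,"dy":0.12,"dz":4,"rx":0,"ry":0,"rz":0,"fingers":4.5},{"dx":0.45,"dy":0.12,"dz":5.2,"rx":0,"ry":0,"rz":0,"fingers":4.5},{"dx":0.45,"dy":0.12,"dz":5.9,"rx":0,"ry":0,"rz":0,"fingers":4.5},{"dx":0.45,"dy":0.12,"dz":5.9,"rx":0,"ry":0,"rz":0,"fingers":4.5},{"dx":0.45,"dy":0.12,"dz":5.9,"rx":0,"ry":0,"rz":0,"fingers":4.5}]'
python3 - <<'E'
from h import *
from cell import manip
o=manip.get_obs();where(o)
for l in (47,52,60,70,78):viceplan(o,l,65.7,.26)
E
```

```text
time_s: 6.1
tcp_pos: [0.5282, 0.2166, 0.0691]
ee_rot: [3.141, 0.022, 3.005]
contact_force: [-0.4, 0.3, -0.7]
finger_gap: 0.0507
finger_force: 62.9
lead 38.6 y 1.0 zb 66.6 a 0.258 F [-0.4  0.3 -0.7] t 6.1 gap 0.0507
lead 47 zb 65.7 a 0.26 tcp [0.5364 0.2145 0.0684] d cm [-0.84 -0.1   0.09] rot [ 0.     0.002 -0.   ] rows 0.2
lead 52 zb 65.7 a 0.26 tcp [0.5413 0.2138 0.0684] d cm [-1.34 -0.1   0.1 ] rot [ 0.     0.002 -0.   ] rows 0.3
lead 60 zb 65.7 a 0.26 tcp [0.5493 0.2127 0.0684] d cm [-2.14 -0.1   0.12] rot [ 0.     0.002 -0.   ] rows 0.4
lead 70 zb 65.7 a 0.26 tcp [0.5592 0.2113 0.0684] d cm [-3.14 -0.1   0.14] rot [ 0.     0.002 -0.   ] rows 0.6
lead 78 zb 65.7 a 0.26 tcp [0.5671 0.2102 0.0684] d cm [-3.94 -0.1   0.16] rot [ 0.     0.002 -0.   ] rows 0.8
```

Now push in to lead 60, gently, watching the force.

```bash
python3 -m inch '[{"dx":-0.5,"dy":-0.1,"dz":0.1,"rx":0,"ry":0,"rz":0,"fingers":4.5},{"dx":-0.9,"dy":-0.1,"dz":0.1,"rx":0,"ry":0,"rz":0,"fingers":4.5},{"dx":-1.3,"dy":-0.1,"dz":0.1,"rx":0,"ry":0,"rz":0,"fingers":4.5},{"dx":-1.7,"dy":-0.1,"dz":0.1,"rx":0,"ry":0,"rz":0,"fingers":4.5},{"dx":-2.1,"dy":-0.1,"dz":0.1,"rx":0,"ry":0,"rz":0,"fingers":4.5},{"dx":-2.1,"dy":-0.1,"dz":0.1,"rx":0,"ry":0,"rz":0,"fingers":4.5}]'
python3 - <<'E'
from h import *
from cell import manip
o=manip.get_obs();where(o)
E
```

```text
time_s: 6.7
tcp_pos: [0.5487, 0.2127, 0.0678]
ee_rot: [-3.141, 0.021, 3.005]
contact_force: [-3.7, -0.8, -1.0]
finger_gap: 0.0503
finger_force: 62.8
lead 59.5 y -0.0 zb 65.2 a 0.259 F [-3.7 -0.8 -1. ] t 6.7 gap 0.0503
```

3.8 N at lead 59.5 matches a jaw opening of about 8 mm, so the end is seated in the groove. I'll push on to about 26–27 mm.

```bash
python3 -m inch '[{"dx":-0.5,"dy":0,"dz":0,"rx":0,"ry":0,"rz":0,"fingers":4.5},{"dx":-1.0,"dy":0,"dz":0,"rx":0,"ry":0,"rz":0,"fingers":4.5},{"dx":-1.5,"dy":0,"dz":0,"rx":0,"ry":0,"rz":0,"fingers":4.5},{"dx":-1.95,"dy":0,"dz":0,"rx":0,"ry":0,"rz":0,"fingers":4.5},{"dx":-1.95,"dy":0,"dz":0,"rx":0,"ry":0,"rz":0,"fingers":4.5},{"dx":-1.95,"dy":0,"dz":0,"rx":0,"ry":0,"rz":0,"fingers":4.5}]'
python3 - <<'E'
from h import *
from cell import manip
s={n:manip.snapshot(n) for n in("scene","side","wrist")};pickle.dump(s,open("s5.pkl","wb"))
o=manip.get_obs();where(o)
for a in (.2,.14,.08,.03,0): viceplan(o,79,65.2,a)
a=s["scene"]["color"][150:260,300:400];b=s["side"]["color"][100:200,200:325]
A=cv2.resize(a,None,fx=4,fy=4,interpolation=cv2.INTER_CUBIC);B_=cv2.resize(b,None,fx=3.2,fy=3.2,interpolation=cv2.INTER_CUBIC)
p=np.zeros((440,800,3),np.uint8);p[:,:400]=A;p[:320,400:]=B_;cv2.imwrite("pics/i.png",p)
E
```

```text
time_s: 7.3
tcp_pos: [0.567, 0.2102, 0.0681]
ee_rot: [-3.141, 0.02, 3.005]
contact_force: [-7.0, 0.8, -1.6]
finger_gap: 0.0506
finger_force: 62.8
lead 77.8 y -0.0 zb 65.3 a 0.26 F [-7.3  0.1 -1.3] t 7.45 gap 0.0506
lead 79 zb 65.2 a 0.2 tcp [0.5686 0.21   0.0646] d cm [-0.16  0.    0.35] rot [-0.001 -0.06   0.001] rows 0.4
lead 79 zb 65.2 a 0.14 tcp [0.5693 0.2099 0.0613] d cm [-0.23  0.    0.68] rot [-0.001 -0.12   0.001] rows 0.8
lead 79 zb 65.2 a 0.08 tcp [0.5702 0.2098 0.058 ] d cm [-0.32  0.    1.01] rot [-0.001 -0.18   0.001] rows 1.2
lead 79 zb 65.2 a 0.03 tcp [0.5712 0.2097 0.0552] d cm [-0.4   0.    1.29] rot [-0.001 -0.23   0.001] rows 1.5
lead 79 zb 65.2 a 0 tcp [0.5718 0.2096 0.0536] d cm [-0.46  0.    1.45] rot [-0.001 -0.26   0.001] rows 1.7
```

View pics/i.png

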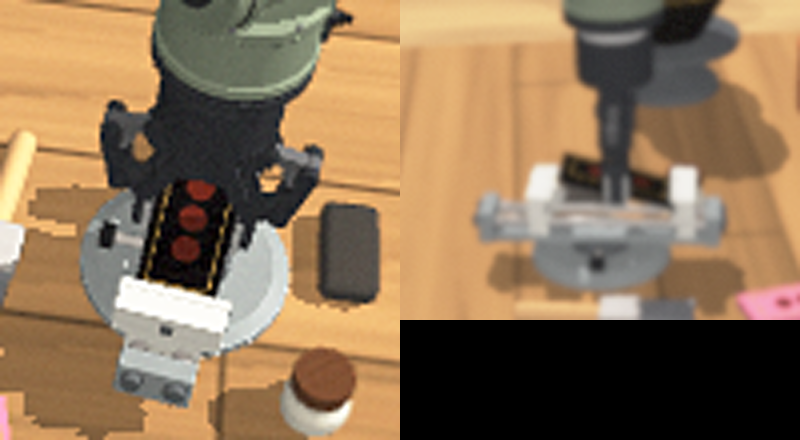

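In the picture the far end is seated in the far jaw, pushed back about 26 mm. The near end, at (568,165) in the side panel, is raised just inside the near jaw's lip. Now I'll lower the near end about the far end.

```bash
python3 -m inch '[{"dx":-0.4,"dy":0,"dz":0,"rx":0,"ry":0,"rz":0,"fingers":4.5},{"dx":-0.4,"dy":0,"dz":0.35,"rx":0,"ry":-0.06,"rz":0,"fingers":4.5},{"dx":-0.47,"dy":0,"dz":0.68,"rx":0,"ry":-0.12,"rz":0,"fingers":4.5},{"dx":-0.55,"dy":0,"dz":1.0,"rx":0,"ry":-0.18,"rz":0,"fingers":4.5},{"dx":-0.62,"dy":0,"dz":1.27,"rx":0,"ry":-0.23,"rz":0,"fingers":4.5},{"dx":-0.68,"dy":0,"dz":1.42,"rx":0,"ry":-0.255,"rz":0,"fingers":4.5},{"dx":-0.68,"dy":0,"dz":1.42,"rx":0,"ry":-0.255,"rz":0,"fingers":4.5},{"dx":-0.68,"dy":0,"dz":1.42,"rx":0,"ry":-0.255,"rz":0,"fingers":4.5}]'
python3 - <<'E'
from h import *
from cell import manip
s={n:manip.snapshot(n) for n in("scene","side","wrist")};pickle.dump(s,open("s6.pkl","wb"))
o=manip.get_obs();where(o)
for l in (70,60): viceplan(o,l,65.2,0)
b=s["side"]["color"][125:185,210:310]
cv2.imwrite("pics/j.png",np.hstack([cv2.resize(b,(500,300),interpolation=cv2.INTER_CUBIC),cv2.resize(s["wrist"]["color"][100:384,130:400],(285,300))]))
E
```

```text
time_s: 8.25
tcp_pos: [0.5736, 0.2094, 0.0538]
ee_rot: [-3.14, 0.274, 3.006]
contact_force: [-7.5, 0.1, -3.2]
finger_gap: 0.0506
finger_force: 63.3
lead 81.1 y 0.1 zb 65.1 a 0.006 F [-8.3  1.2 -3.7] t 8.4 gap 0.0507
lead 70 zb 65.2 a 0 tcp [0.5629 0.2108 0.0536] d cm [ 1.06 -0.   -0.28] rot [-0.001 -0.006  0.001] rows 0.2
lead 60 zb 65.2 a 0 tcp [0.553  0.2122 0.0536] d cm [ 2.03 -0.   -0.55] rot [-0.001 -0.006  0.001] rows 0.4
```

View pics/j.png

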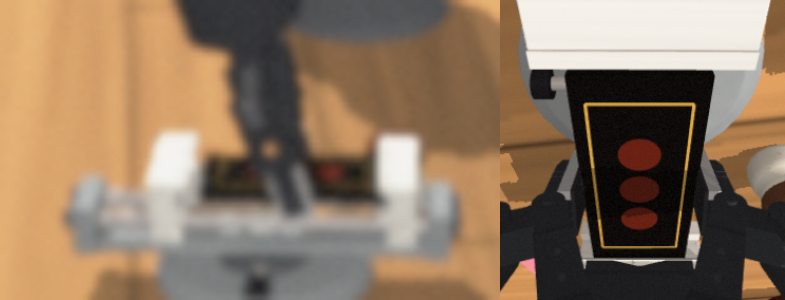

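The board is level between the jaws and its near end is clear of the near lip. I'll move it back to the centre so it enters the near groove.

```bash
python3 -m inch '[{"dx":0.5,"dy":0,"dz":-0.13,"rx":0,"ry":0,"rz":0,"fingers":4.5},{"dx":0.9,"dy":0,"dz":-0.24,"rx":0,"ry":-0.003,"rz":0,"fingers":4.5},{"dx":1.3,"dy":0,"dz":-0.35,"rx":0,"ry":-0.006,"rz":0,"fingers":4.5},{"dx":1.7,"dy":0,"dz":-0.46,"rx":0,"ry":-0.006,"rz":0,"fingers":4.5},{"dx":2.05,"dy":0,"dz":-0.55,"rx":0,"ry":-0.006,"rz":0,"fingers":4.5},{"dx":2.05,"dy":0,"dz":-0.55,"rx":0,"ry":-0.006,"rz":0,"fingers":4.5},{"dx":2.05,"dy":0,"dz":-0.55,"rx":0,"ry":-0.006,"rz":0,"fingers":4.5}]'
python3 - <<'E'
from h import *
from cell import manip
o=manip.get_obs();where(o)
E
```

```text
time_s: 9.1
tcp_pos: [0.5539, 0.2122, 0.0539]
ee_rot: [-3.141, 0.283, 3.005]
contact_force: [-0.2, 0.5, -10.2]
finger_gap: 0.0507
finger_force: 63.7
lead 60.9 y 0.1 zb 65.7 a -0.003 F [ -0.2   0.5 -10.2] t 9.1 gap 0.0507
```

Horizontal forces balance, and the 10 N downward means the board sits slightly high against the groove tops. I'll lower it about 0.7 mm and release.

```bash
python3 -m inch '[{"dx":0.02,"dy":0,"dz":0.07,"rx":0,"ry":0,"rz":0,"fingers":4.5},{"dx":0.02,"dy":0,"dz":0.07,"rx":0,"ry":0,"rz":0,"fingers":4.5},{"dx":0.02,"dy":0,"dz":0.07,"rx":0,"ry":0,"rz":0,"fingers":5.5},{"dx":0.02,"dy":0,"dz":0.07,"rx":0,"ry":0,"rz":0,"fingers":6.5},{"dx":0.02,"dy":0,"dz":0.07,"rx":0,"ry":0,"rz":0,"fingers":7.2},{"dx":0.02,"dy":0,"dz":0.07,"rx":0,"ry":0,"rz":0,"fingers":7.2},{"dx":0.02,"dy":0,"dz":0.07,"rx":0,"ry":0,"rz":0,"fingers":7.2}]'
python3 - <<'E'
from h import *
from cell import manip
o=manip.get_obs();where(o)
E
python3 -m inch '[{"dx":0,"dy":0,"dz":-2,"rx":0,"ry":0,"rz":0,"fingers":7.2},{"dx":0,"dy":0,"dz":-5,"rx":0,"ry":0,"rz":0,"fingers":7.2},{"dx":0,"dy":0,"dz":-9,"rx":0,"ry":0,"rz":0,"fingers":7.2},{"dx":0,"dy":0,"dz":-13,"rx":0,"ry":0,"rz":0,"fingers":7.2},{"dx":0,"dy":0,"dz":-17,"rx":0,"ry":0,"rz":0,"fingers":7.2},{"dx":0,"dy":0,"dz":-17,"rx":0,"ry":0,"rz":0,"fingers":7.2},{"dx":0,"dy":0,"dz":-17,"rx":0,"ry":0,"rz":0,"fingers":7.2}]'
python3 - <<'E'
from h import *
from cell import manip
s={n:manip.snapshot(n) for n in("scene","side","wrist")};pickle.dump(s,open("s7.pkl","wb"))
for m,bx in(("scene",(310,150,390,260)),("side",(200,100,325,200)),("wrist",None)):print(m,reds(s[m],bx))
b=s["side"]["color"][125:185,210:310]
cv2.imwrite("pics/k.png",np.hstack([cv2.resize(b,(400,240),interpolation=cv2.INTER_CUBIC),cv2.resize(s["wrist"]["color"],(320,240))]))
E
```

```text
time_s: 9.8
tcp_pos: [0.5539, 0.2122, 0.0534]
ee_rot: [-3.142, 0.283, 3.005]
contact_force: [0.2, -0.1, 0.4]
finger_gap: 0.072
finger_force: 0.0
lead 60.9 y 0.1 zb 65.1 a -0.003 F [ 0.2 -0.1  0.4] t 9.8 gap 0.072
time_s: 10.5
tcp_pos: [0.507, 0.2188, 0.2172]
ee_rot: [3.141, 0.284, 3.005]
contact_force: [0.3, 0.1, -1.8]
finger_gap: 0.0723
finger_force: 0.0
scene [(array([350.1, 194.7]), np.int32(31)), (array([348.7, 201.3]), np.int32(31)), (array([346.9, 207.8]), np.int32(34))]
side [(array([262.1, 158.8]), np.int32(12)), (array([268.8, 159. ]), np.int32(10))]
wrist [(array([11.7,  8.8]), np.int32(268)), (array([ 8.7, 30.7]), np.int32(237)), (array([262., 160.]), np.int32(252)), (array([261.9, 179. ]), np.int32(213)), (array([261.9, 196.5]), np.int32(192)), (array([196.8, 255.3]), np.int32(52)), (array([110.6, 261.3]), np.int32(49)), (array([203. , 264.3]), np.int32(50)), (array([104.7, 268.3]), np.int32(46)), (array([488.6, 299.9]), np.int32(2646)), (array([209.1, 272.7]), np.int32(48)), (array([ 99.4, 274.7]), np.int32(45))]
```

View pics/k.png

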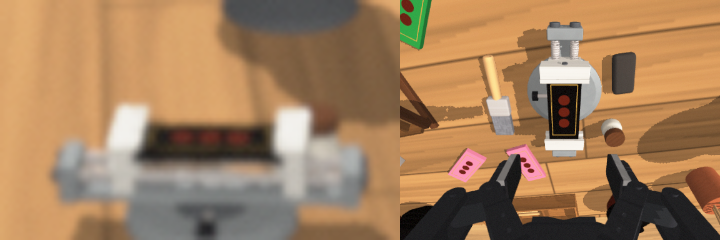

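The plaque is level and centred in both jaws with its face up, and both jaws look equally open. One quick numeric check, then I'll hand in.

```bash
python3 - <<'E'
from h import *
from cell import manip
s=pickle.load(open("s7.pkl","rb"))
P=[tri(s["scene"],p,s["wrist"],q)[0] for p,q in(([350.1,194.7],[262,160]),([348.7,201.3],[261.9,179]),([346.9,207.8],[261.9,196.5]))]
v=P[2]-P[0];print(np.round(P,4),"yaw",np.arctan2(v[1],v[0]),"pitch",v[2]/np.linalg.norm(v))
u=np.array([np.cos(VY),np.sin(VY)]);d=(P[1]-VC)[:2];print(d@u,d@[-u[1],u[0]])
print(manip.get_obs()["contact_force"],manip.job_done())
E
```

```text
[[0.525  0.2162 0.074 ]
 [0.5469 0.2135 0.0738]
 [0.5685 0.2103 0.074 ]] yaw -0.13566123709328143 pitch 2.9557022195490324e-05
-0.00016771515054638482 0.0004439759661749273
the job is handed in; nothing more can be done
[ 0.59697571 -0.64007692  0.17560166] None
```

The square plaque is in the spring vice, face up and released. A last check from two cameras put it level and within about 1 mm of centre, and the job was handed in at about 10.7 s of the 50 s; I haven't seen the verdict.

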